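# Load the raw bud vases onto their kiln cookies

## Robot

A 6-joint arm with a two-finger parallel gripper is mounted at the origin on the work surface. World frame = base frame: x ahead of the robot, y to its left, z up, the work surface at z = 0. Lengths are in m, angles in degrees, forces in N, time in s.
With the tool pointing down it reaches from about 0.325 to 0.775 m from the base axis. Payload 9.3 kg.
Tool frame: the origin (TCP) lies midway between the tips of the shut fingers; the grasp point (between the pads) lies 19 mm behind it; z points along the fingers, y is the line along which they close (so a half turn about z gives the same grasp; the last joint's range is limited). The gripper opens to 85 mm and grips with 20 to 120 N. Pads are 22 mm wide; open, the fingers measure 114 mm over their backs; the gripper's body (76 mm by 85 mm) begins 54 mm behind the grasp point. The pads swing forward as they close: fully open they stand 13 mm farther back than shut.
Start: joints at [55.256, 14.817, 1.232, 76.415, 0, 81.257], TCP at [0.241, 0.494, 0.206] pointing down, gripper open.
Joint ranges: [-174.27, 174.27], [-52.1, 104.24], [-59.71, 78.15], [-110.17, 111.67], [-87.03, 83.33], [-180, 180]. Speed limits (degrees/s): [127.2, 127.2, 159.86, 180, 180, 180].

## Interface

Orientations are given as [roll, pitch, yaw] about the fixed x, y, z axes, in that order (R = Rz(yaw) Ry(pitch) Rx(roll)).
In Python, from station import robot gives the robot as it stands.
- The arm moves only by the tool apply_moves, never from a script. Its argument "moves" is a list that holds one entry, the list of rows, each a list of 4 numbers: the shift along the tool's x, y, z scaled (see below), then the turn about the tool's z scaled (see below). A call has 1 to 8 rows; each row is the pose to reach, as a shift and turn from the pose commanded when the call began, along the tool's axes at that moment; what a row does not reach only later rows make up. The controller multiplies each number of a shift by 0.5 m and each number of a turn by 90 degrees. A row lasts 1/8 s, in which the tool goes at most 62.5 mm and 10.7 degrees, less where a joint would pass 70% of its speed; a pose out of reach is approached as far as the arm can. A call with a number of a shift or a turn outside -1 to 1 is refused whole. A call with a gripper value outside its range is refused whole. "claw" is the opening, from 0 (shut) to 1 (fully open), set as the call begins (left out, the last holds). The fingers move at their own pace and stop on an object; the grip force is fixed at half the most. Time passes only in rows, so rows that repeat a pose let the fingers close. It gives the time, the measured TCP pose, the force, the opening and the grip force at its end, in the units of the state.
- robot.observe(): the state, without advancing time (a new reading comes with each control period).
- robot.grab_frame(name): name is "scene" or "top" or "wrist"; returns the picture (480x640x3 uint8, red, green, blue); there is no depth.
- robot.camera_info(name): a dict with "intrinsics" (3x3 intrinsics, pixels), "k1" (the pictures are not rectified: a ray, as slopes to the right and down, at radius r is drawn at 1 + k1 r^2 times it, then the intrinsics apply), "R" (3x3) and "t" (3): a world point X has camera coordinates R X + t. Camera axes: x right, y down, z forward; pixel columns grow to the right and rows downward; lengths in m; the calibration is good to about 2 mm. A picture is of the moment at which its call begins: read the wrist's pose just before it. camera_info takes no time and is no camera call; for the wrist camera it gives the pose at the moment of the call.
- robot.hand_in(): hands the job in; it is judged then, once.
Trained networks look in the newest picture that a camera, given by its name, has taken for a name from the list of things; names that differ only in an ending like _2 or _b are one class to them, and where a whole thing is asked for, a point or a joint stands for the part that bears it (a point fixed in the world has none). Each returns a list of dicts, best first, with "conf" (0 to 1); they miss things now and then, are a little off and sometimes report something else, mostly with a low value. They report only what shows in the picture. A call takes as long as a camera call.
- robot.regions_of(camera, name): "mask" (480x640 bool, what is visible of it) and "position" ([column, row] in pixels, amid what is visible of it).
The state is a dict: "t": time; "joint_positions": joint angles; "dq": joint speeds; "joint_torque": joint torques, N m; "tool_pos": TCP position; "tool_rot": TCP orientation; "wrist_force": force on the tool from outside, world axes, zero at the start; "moment": the same for the moment, N m; "opening": finger opening in m; "grip_force": force on a finger pad.
Only numpy, scipy, OpenCV 4.12 (cv2) and the standard library are available. Lean on these libraries where they do the work, as an engineer would, in place of code of your own. Each camera call takes 0.05 s, during which the arm holds its last target. There are 200 camera calls.

## Task

Stand the three raw terracotta bud vases upright on the middle of the three round kiln cookies, biggest vase on the widest cookie and smallest on the narrowest, placing the tallest first, then the middle one, then the shortest. Set each down gently without dropping or tipping it over, and leave the blue glazed vase, the black cup, the spoon rest and the scoop where they are.

Things in the scene. Friction and masses are not known exactly. Their poses are not given: they have to be found in the camera images.
- vase_tall: The tallest and widest of three loose raw terracotta (matt orange-brown) bud vases, round, upright, 110 mm tall. Straight belly 62 mm in diameter from 12 to 84 mm above its underside (grip there from above), then a shoulder and a neck 20 mm wide with a 27 mm lip; foot 50 mm wide. 0.19 to 0.40 kg. Origin: centre of its underside; z up its axis.
- vase_middle: The middle-sized of three loose raw terracotta (matt orange-brown) bud vases, round, upright, 88 mm tall. Straight belly 50 mm in diameter from 12 to 62 mm above its underside (grip there from above), then a shoulder and a neck 20 mm wide with a 27 mm lip; foot 40 mm wide. 0.11 to 0.24 kg. Origin: centre of its underside; z up its axis.
- vase_short: The shortest and slimmest of three loose raw terracotta (matt orange-brown) bud vases, round, upright, 66 mm tall. Straight belly 40 mm in diameter from 12 to 40 mm above its underside (grip there from above), then a shoulder and a neck 20 mm wide with a 27 mm lip; foot 34 mm wide. 0.07 to 0.14 kg. Origin: centre of its underside; z up its axis.
- cookie_large: The widest of three flat round cream-coloured kiln cookies (drip discs), 112 mm in diameter, 10 mm thick, fixed to the bench. Origin: centre of its underside, on the bench; its flat top is 10 mm above. Empty at the start.
- cookie_middle: The middle-sized of three flat round cream-coloured kiln cookies (drip discs), 92 mm in diameter, 10 mm thick, fixed to the bench. Origin: centre of its underside, on the bench; its flat top is 10 mm above. Empty at the start.
- cookie_small: The narrowest of three flat round cream-coloured kiln cookies (drip discs), 72 mm in diameter, 10 mm thick, fixed to the bench. Origin: centre of its underside, on the bench; its flat top is 10 mm above. Empty at the start.
- glazed_vase: A finished bud vase in shiny blue glaze, 88 mm tall, 50 mm in diameter, loose; not to be moved. Origin: centre of its underside.
- black_cup: A matte black stoneware cup, 80 mm tall, 76 mm in diameter at the rim, loose; not to be moved. Origin: centre of its underside.
- spoon_rest: A white porcelain spoon rest, a shallow round dish 76 mm wide and 16 mm high with a short flat tab, 107 mm long in all, loose; not to be moved. Origin: on its underside, level with the bench, near the middle of its length; the tab points along its +x.
- scoop: A chipped white enamel measuring scoop, a round bowl 60 mm wide and 40 mm high with a flat dark blue handle, 107 mm long in all, loose; not to be moved. Origin: under the middle of its length, on the bench; the handle points along its +x.

How it is judged:
By the outcome, as a careful person would: the job done as asked, in the order asked, and still so for the second after the job is handed in, with the robot touching nothing.
It also fails if it takes over 88 s, if anything falls off the work surface, if the arm or the gripper's body presses on something with over 40 N, if the wrist force passes 120 N, or if a joint passes its speed limit or range.

## Working session

There is one attempt and no reset: what is moved stays moved. The work goes in short steps, Python scripts to look and compute and a tool call to move; the robot and the scene stay as the last step left them, time stands still between calls to the robot, and variables do not carry over. Pictures are saved under pics/ and viewed, at most 14 in all, crops included, and the job is handed in when it is done.

Besides the shell and the picture viewer there is one more tool, called after "Request:" as name(argument=value, ...), one argument or row to a line, values as JSON. apply_moves: Moves the arm, as the interface text tells. Its arguments: {"type":"object","properties":{"moves":{"type":"array"},"claw":{"type":"number"}},"required":["moves"]}

```bash
mkdir -p pics; ls; python3 - <<'E'
from station import robot
import cv2,numpy as np
s=robot.observe();print({k:np.round(v,3).tolist() for k,v in s.items()})
for n in("scene","top"):
    im=robot.grab_frame(n);cv2.imwrite(f"pics/{n}0.png",im[:,:,::-1])
    c=robot.camera_info(n);print(n,{k:np.round(v,4).tolist() for k,v in c.items()})
for o in "vase_tall vase_middle vase_short cookie_large cookie_middle cookie_small glazed_vase black_cup spoon_rest scoop".split():
    for r in robot.regions_of("top",o)[:4]:
        ys,xs=np.nonzero(r["mask"]);print(o,round(r["conf"],2),np.round(r["position"]),len(xs),xs.min(),xs.max(),ys.min(),ys.max())
E
```

```text
pics
{'t': 0.0, 'joint_positions': [55.256, 14.851, 1.189, 76.416, 0.003, 81.256], 'dq': [0.023, 0.067, -0.04, 0.003, 0.02, 0.075], 'joint_torque': [0.0, -55.564, 34.453, 0.014, -0.0, -0.0], 'tool_pos': [0.241, 0.494, 0.205], 'tool_rot': [-179.924, -0.014, 154.001], 'wrist_force': [0.048, -0.774, 0.718], 'moment': [-0.014, -0.012, 0.005], 'grip_force': 0.0, 'opening': 0.085}
scene {'intrinsics': [[480.73, 0.0, 315.5585], [0.0, 480.73, 237.8152], [0.0, 0.0, 1.0]], 'k1': -0.1247, 'R': [[0.7908, 0.612, -0.007], [0.4984, -0.6505, -0.5732], [-0.3553, 0.4498, -0.8194]], 't': [-0.4022, -0.2364, 1.2317]}
top {'intrinsics': [[524.6061, 0.0, 321.2886], [0.0, 524.6061, 238.5888], [0.0, 0.0, 1.0]], 'k1': -0.1302, 'R': [[0.0122, -0.9999, 0.0014], [-0.9965, -0.0123, -0.083], [0.083, -0.0003, -0.9965]], 't': [-0.0139, 0.5412, 1.0112]}
vase_tall 0.93 [523. 242.] 1246 498 541 221 256
vase_middle 0.8 [109. 239.] 699 94 126 227 252
vase_middle 0.72 [186. 323.] 2465 159 214 295 351
vase_short 0.54 [364. 191.] 364 352 372 180 201
cookie_large 0.67 [186. 323.] 2502 158 213 295 351
cookie_middle 0.74 [456. 317.] 1721 435 480 297 343
cookie_small 0.57 [456. 320.] 1653 435 479 297 343
glazed_vase 0.82 [194. 193.] 669 179 210 180 207
black_cup 0.68 [452. 196.] 1316 433 476 177 216
spoon_rest 0.71 [108. 242.] 723 94 126 226 253
spoon_rest 0.61 [254. 265.] 1337 233 284 244 282
scoop 0.94 [280. 183.] 844 265 293 147 199
```

View pics/top0.png

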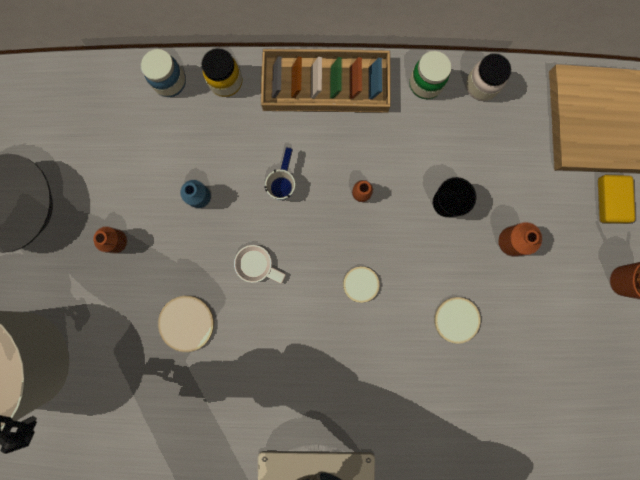

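View pics/scene0.png

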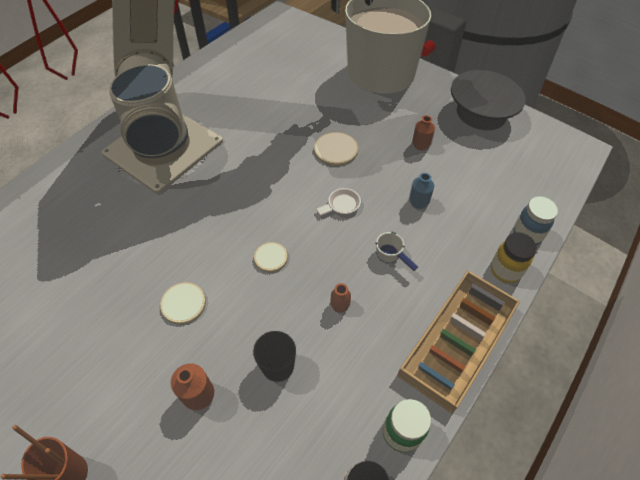

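The top view shows the tall vase at (521,240), the middle vase at (109,239) and the short vase at (363,190). The cookies are large (186,323), middle (457,319) and small (361,284). The network confuses some classes, so I'll pick its detections by pixel and fit the known shapes in both cameras.

```bash
cat > h.py <<'E'
import numpy as np,cv2
from scipy.optimize import least_squares
from station import robot
V={"vase_tall":[(25,0),(31,12),(31,84),(10,97),(13.5,110)],"vase_middle":[(20,0),(25,12),(25,62),(10,75),(13.5,88)],
"vase_short":[(17,0),(20,12),(20,40),(10,53),(13.5,66)],"glazed_vase":[(20,0),(25,12),(25,62),(10,75),(13.5,88)],"black_cup":[(30,0),(38,80)],
"cookie_large":[(56,0),(56,10)],"cookie_middle":[(46,0),(46,10)],"cookie_small":[(36,0),(36,10)],"spoon_rest":[(30,0),(38,16)],"scoop":[(30,0),(30,40)]}
def proj(c,X):
    p=np.asarray(X)@np.array(c["R"]).T+c["t"]; s=p[:,:2]/p[:,2:]
    s=s*(1+c["k1"]*(s**2).sum(1,keepdims=True)); K=np.array(c["intrinsics"])
    return s*[K[0,0],K[1,1]]+K[:2,2]
A=np.linspace(0,2*np.pi,40)
def sil(c,name,x,y,z0=0,f=8):
    m=np.zeros((480*f//2,640*f//2),np.uint8); P=V[name]; f=f/2
    rings=[proj(c,np.c_[x+r/1e3*np.cos(A),y+r/1e3*np.sin(A),np.full(40,z0+z/1e3)]) for r,z in P]
    for a,b in zip(rings,rings[1:]):
        h=cv2.convexHull(np.r_[a,b].astype(np.float32)); cv2.fillPoly(m,[np.round((h+.5)*f-.5).astype(np.int32)],1)
    return m,f
def cen(m,f=1):
    M=cv2.moments(m.astype(np.uint8),True); return (np.array([M["m10"],M["m01"]])/M["m00"]+.5)/f-.5
def ground(c,uv,z):
    return least_squares(lambda q:proj(c,[[q[0],q[1],z]])[0]-uv,[.5,0]).x
def fit(c,name,mask,z0=0):
    t=cen(mask); q=ground(c,t,z0+V[name][-1][1]/2e3)
    for _ in range(6):
        m,f=sil(c,name,*q,z0); e=t-cen(m,f)
        p=proj(c,[[*q,z0]])[0]; q=q+ground(c,p+e,z0)-q
    m,f=sil(c,name,*q,z0); s=cv2.resize(m,(640,480),interpolation=cv2.INTER_AREA)>0
    return q,(s&mask).sum()/(s|mask).sum()
def det(cam,name,near=None,rad=25):
    for r in robot.regions_of(cam,name):
        if near is None or np.hypot(*(np.array(r["position"])-near))<rad: return r
E
python3 - <<'E'
from h import *
N={"top":dict(vase_tall=(521,240),vase_middle=(109,239),vase_short=(363,190),cookie_large=(186,323),cookie_middle=(457,319),cookie_small=(361,284),glazed_vase=(195,193),black_cup=(454,197)),
"scene":dict(vase_tall=(192,388),vase_middle=(424,135),vase_short=(341,298),cookie_large=(336,149),cookie_middle=(183,303),cookie_small=(270,257),glazed_vase=(422,190),black_cup=(275,356))}
for cam in N:
    c=robot.camera_info(cam); robot.grab_frame(cam)
    for n,p in N[cam].items():
        for k in (n,"cookie_large","cookie_middle","cookie_small","vase_short","vase_middle"):
            if k[:4]!=n[:4] and k!=n: continue
            r=det(cam,k,p)
            if r: break
        if not r: print(cam,n,"none"); continue
        q,iou=fit(c,n,r["mask"]); print(cam,n,k,round(r["conf"],2),np.round(q,4),"iou",round(iou,2),"R",round(np.hypot(*q),3),"az",round(np.degrees(np.arctan2(q[1],q[0])),1))
c=robot.camera_info("top")
for uv in((254,264),(284,278),(281,185),(287,150)): print(uv,ground(c,uv,.02).round(3))
E
```

```text
top vase_tall vase_tall 0.9 [ 0.5428 -0.3962] iou 0.95 R 0.672 az -36.1
top vase_middle vase_middle 0.82 [0.5326 0.412 ] iou 0.97 R 0.673 az 37.7
top vase_short vase_short 0.86 [ 0.6376 -0.0874] iou 0.91 R 0.644 az -7.8
top cookie_large cookie_large 0.84 [0.3698 0.2618] iou 0.98 R 0.453 az 35.3
top cookie_middle cookie_middle 0.6 [ 0.3829 -0.281 ] iou 0.97 R 0.475 az -36.3
top cookie_small cookie_small 0.72 [ 0.453  -0.0869] iou 0.97 R 0.461 az -10.9
top glazed_vase glazed_vase 0.91 [0.6251 0.2414] iou 0.93 R 0.67 az 21.1
top black_cup black_cup 0.57 [ 0.6206 -0.2622] iou 0.96 R 0.674 az -22.9
scene vase_tall vase_tall 0.57 [ 0.5409 -0.3921] iou 0.97 R 0.668 az -35.9
scene vase_middle vase_middle 0.61 [0.532  0.4145] iou 0.93 R 0.674 az 37.9
scene vase_short vase_short 0.86 [ 0.6354 -0.0843] iou 0.94 R 0.641 az -7.6
scene cookie_large cookie_large 0.87 [0.3683 0.2645] iou 0.99 R 0.453 az 35.7
scene cookie_middle cookie_middle 0.79 [ 0.3819 -0.2775] iou 0.93 R 0.472 az -36.0
scene cookie_small cookie_small 0.94 [ 0.4507 -0.0839] iou 0.94 R 0.458 az -10.5
scene glazed_vase glazed_vase 0.75 [0.6241 0.2453] iou 0.96 R 0.671 az 21.5
scene black_cup black_cup 0.69 [ 0.6196 -0.2604] iou 0.96 R 0.672 az -22.8
(254, 264) [0.49  0.125]
(284, 278) [0.463 0.065]
(281, 185) [0.648 0.074]
(287, 150) [0.72  0.064]
```

```bash
cat >> h.py <<'E'
from scipy.spatial.transform import Rotation as Ro
def plan(xyz):
    s=robot.observe(); R=Ro.from_euler("xyz",s["tool_rot"],degrees=True)
    print("t",s["t"],"tcp",np.round(s["tool_pos"],4),"rot",np.round(s["tool_rot"],2),"->units",np.round(R.inv().apply(np.array(xyz)-s["tool_pos"])/.5,4))
E
python3 - <<'E'
from h import *
s=robot.observe()
for n in("scene","top"): print(n,proj(robot.camera_info(n),[s["tool_pos"],np.array(s["tool_pos"])+[0,0,.15]]).round())
c=robot.camera_info("wrist");R=np.array(c["R"]);p=-R.T@c["t"]
Rt=Ro.from_euler("xyz",s["tool_rot"],degrees=True)
print("cam in tool",Rt.inv().apply(p-s["tool_pos"]).round(3),"axis",Rt.inv().apply(R[2]).round(2),"K",np.array(c["intrinsics"])[0].round())
c=robot.camera_info("scene")
print("pot base",ground(c,(385,88),0).round(3),"bowl base",ground(c,(485,122),0).round(3),"bowl rim L/R",ground(c,(451,92),.06).round(3),ground(c,(524,98),.06).round(3),ground(c,(487,118),.06).round(3))
c=robot.camera_info("top");print("bowl rim right",[ground(c,u,.06).round(3) for u in((50,203),(38,240))], "pot",[ground(c,u,.15).round(3) for u in((22,375),)])
plan([.541,-.394,.206])
E
```

```text
scene [[350.  21.]
 [353. -36.]]
top [[ 21. 404.]
 [-34. 425.]]
cam in tool [ 0.078 -0.    -0.169] axis [-0.31 -0.    0.95] K [337.   0. 318.]
pot base [0.332 0.554] bowl base [0.627 0.602] bowl rim L/R [0.518 0.582] [0.686 0.689] [0.641 0.547]
bowl rim right [array([0.602, 0.532]), array([0.528, 0.553])] pot [array([0.279, 0.525])]
t 1.5 tcp [0.2411 0.4943 0.2059] rot [180.   0. 154.] ->units [-1.3180e+00 -1.3339e+00 -3.0000e-04]
```

Request:
apply_moves(
  moves=[
    [[-0.66, -0.667, 0, 0], [-0.66, -0.667, 0, 0], [-0.66, -0.667, 0, 0], [-0.66, -0.667, 0, 0], [-0.66, -0.667, 0, 0], [-0.66, -0.667, 0, 0], [-0.66, -0.667, 0, 0], [-0.66, -0.667, 0, 0]],
  ],
  claw=1,
)

```text
t: 2.5
tool_pos: [0.3921, 0.0473, 0.206]
tool_rot: [180.0, 0.0, 153.8]
wrist_force: [0.2, 0.4, 0.5]
opening: 0.0857
grip_force: 0.0
```

Request:
apply_moves(
  moves=[
    [[-0.66, -0.667, 0, 0], [-0.66, -0.667, 0, 0], [-0.66, -0.667, 0, 0], [-0.66, -0.667, 0, 0], [-0.66, -0.667, 0, 0], [-0.66, -0.667, 0, 0], [-0.66, -0.667, 0, 0], [-0.66, -0.667, 0, 0]],
  ],
)

```text
t: 3.5
tool_pos: [0.5421, -0.3975, 0.2046]
tool_rot: [180.0, -0.0, 153.9]
wrist_force: [0.3, 0.8, 0.2]
opening: 0.0856
grip_force: 0.0
```

```bash
cat >> h.py <<'E'
def wrist(name,png=None,k=None,z0=0):
    c=robot.camera_info("wrist"); im=robot.grab_frame("wrist")
    if png: cv2.imwrite(f"pics/{png}.png",im[:,:,::-1])
    for r in robot.regions_of("wrist",k or name)[:3]:
        ys,xs=np.nonzero(r["mask"]); q,i=fit(c,name,r["mask"],z0); print(name,"wrist",round(r["conf"],2),q.round(4),"iou",round(i,2),"box",xs.min(),xs.max(),ys.min(),ys.max())
E
python3 - <<'E'
from h import *
plan([.542,-.394,.206]); wrist("vase_tall","w1")
E
```

```text
t 3.5 tcp [ 0.5421 -0.3975  0.2046] rot [ 1.8000e+02 -5.0000e-02  1.5389e+02] ->units [ 0.0033  0.0063 -0.0027]
```

View pics/w1.png

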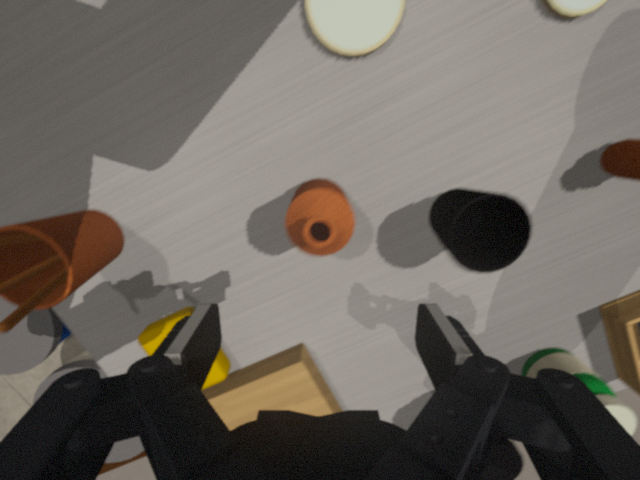

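The wrist view shows the tall vase between the fingers, with its belly around (320,218) and its lip at (319,231). The network missed it, so I'll fit the shape to a colour mask instead.

```bash
cat >> h.py <<'E'
def wcol(name,near,png=None,z0=0,cam="wrist",im=None):
    c=robot.camera_info(cam); im=robot.grab_frame(cam) if im is None else im
    if png: cv2.imwrite(f"pics/{png}.png",im[:,:,::-1])
    H=cv2.cvtColor(im,cv2.COLOR_RGB2HSV); m=((H[...,0]<16)&(H[...,1]>110)&(H[...,2]>40)).astype(np.uint8)
    m=cv2.morphologyEx(m,cv2.MORPH_OPEN,np.ones((3,3)))
    n,L,st,ce=cv2.connectedComponentsWithStats(m); d=np.hypot(*(ce-near).T); d[0]=1e9; d[st[:,4]<80]=1e9; i=d.argmin()
    k,_=cv2.findContours((L==i).astype(np.uint8),cv2.RETR_EXTERNAL,cv2.CHAIN_APPROX_NONE)
    M=np.zeros(L.shape,np.uint8);cv2.drawContours(M,k,-1,1,-1); q,iou=fit(c,name,M>0,z0); print(name,cam,q.round(4),"iou",round(iou,3),"box",st[i]); return q
E
python3 - <<'E'
from h import *
im=cv2.imread("pics/w1.png")[:,:,::-1].copy()
q=wcol("vase_tall",(320,218),im=im)
plan([*q,.206])
E
```

```text
vase_tall wrist [ 0.5408 -0.3956] iou 0.925 box [ 286  180   68   75 3769]
t 3.6 tcp [ 0.542  -0.3976  0.2039] rot [ 1.7999e+02 -9.0000e-02  1.5385e+02] ->units [ 0.004   0.0024 -0.0042]
```

Request:
apply_moves(
  moves=[
    [[0.003, 0.003, 0.05, 0], [0.003, 0.003, 0.11, 0], [0.003, 0.003, 0.17, 0], [0.003, 0.003, 0.22, 0], [0.003, 0.003, 0.26, 0], [0.003, 0.003, 0.3, 0], [0.003, 0.003, 0.322, 0], [0.003, 0.003, 0.322, 0]],
  ],
  claw=1,
)

```text
t: 4.6
tool_pos: [0.541, -0.3917, 0.0446]
tool_rot: [180.0, -0.1, 154.0]
wrist_force: [0.3, 0.9, -0.1]
opening: 0.0852
grip_force: 0.0
```

Request:
apply_moves(
  moves=[
    [[0, 0, 0, 0], [0, 0, 0, 0], [0, 0, 0, 0], [0, 0, 0, 0], [0, 0, 0, 0], [0, 0, 0, 0], [0, 0, 0, 0], [0, 0, 0, 0]],
  ],
  claw=0,
)

```text
t: 5.6
tool_pos: [0.5419, -0.393, 0.0468]
tool_rot: [-180.0, 0.2, 154.0]
wrist_force: [-1.2, 2.0, 6.6]
opening: 0.0589
grip_force: 63.6
```

```bash
python3 - <<'E'
from h import *
a=robot.grab_frame("wrist");b=robot.grab_frame("scene")[280:480,60:360]
b=cv2.resize(b,None,fx=2,fy=2)
cv2.imwrite("pics/g1.png",np.hstack([cv2.resize(a,(533,400)),b])[:,:,::-1][:, 150:950])
s=robot.observe();print(s["opening"],s["grip_force"],s["tool_pos"],s["wrist_force"])
E
```

```text
0.059058015995691375 63.579096921603195 [ 0.54190114 -0.39300835  0.04676692] [-0.57402049  0.89268932  5.91009765]
```

View pics/g1.png

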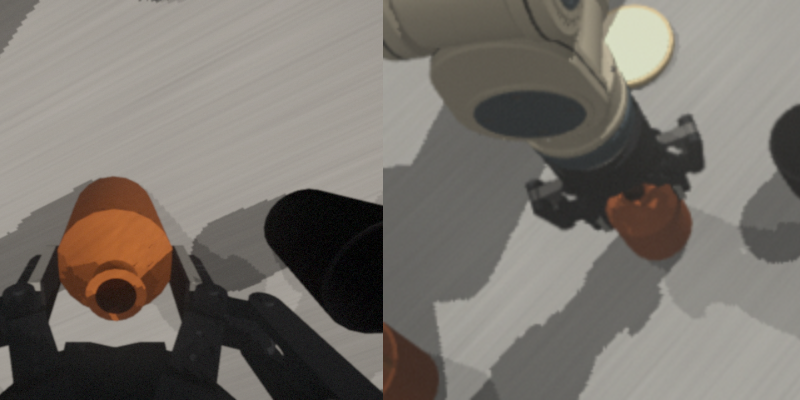

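The pads hold the vase near the top of its belly. The force is small and the opening is steady, so the grip looks sound. I'll lift gently and check.

Request:
apply_moves(
  moves=[
    [[0, 0, -0.005, 0], [0, 0, -0.01, 0], [0, 0, -0.015, 0], [0, 0, -0.02, 0], [0, 0, -0.03, 0], [0, 0, -0.04, 0], [0, 0, -0.04, 0], [0, 0, -0.04, 0]],
  ],
)

```text
t: 6.7
tool_pos: [0.5412, -0.3924, 0.0648]
tool_rot: [180.0, -0.0, 154.0]
wrist_force: [-0.2, -0.6, -3.3]
opening: 0.0592
grip_force: 64.8
```

```bash
python3 - <<'E'
from h import *
im=robot.grab_frame("wrist")
for z in(.015,.02,.025): wcol("vase_tall",(330,300),z0=z,im=im)
s=robot.observe();print(s["opening"],s["grip_force"],s["tool_pos"],s["wrist_force"],s["moment"])
E
```

```text
vase_tall wrist [ 0.542  -0.3933] iou 0.977 box [  249   213   139   171 16437]
vase_tall wrist [ 0.5393 -0.392 ] iou 0.955 box [  249   213   139   171 16437]
vase_tall wrist [ 0.5366 -0.3907] iou 0.89 box [  249   213   139   171 16437]
0.058940937089517455 64.79595414188225 [ 0.5411376  -0.39243042  0.06474387] [-0.70142415 -0.1202901  -2.59800141] [-0.00446458 -0.04605755  0.0369488 ]
```

Request:
apply_moves(
  moves=[
    [[0, 0, -0.02, 0], [0, 0, -0.05, 0], [0, 0, -0.09, 0], [0, 0, -0.13, 0], [0, 0, -0.17, 0], [0, 0, -0.2, 0], [0, 0, -0.21, 0], [0, 0, -0.21, 0]],
  ],
)

```text
t: 7.75
tool_pos: [0.5412, -0.3925, 0.1699]
tool_rot: [-180.0, 0.0, 154.0]
wrist_force: [-0.8, 1.0, -2.6]
opening: 0.059
grip_force: 65.0
```

Request:
apply_moves(
  moves=[
    [[0.018, 0.02, 0, 0], [0.053, 0.062, 0, 0], [0.106, 0.123, 0, 0], [0.168, 0.195, 0, 0], [0.234, 0.272, 0, 0], [0.305, 0.354, 0, 0], [0.375, 0.436, 0, 0], [0.442, 0.513, 0, 0]],
  ],
)

```text
t: 8.75
tool_pos: [0.4534, -0.0628, 0.1694]
tool_rot: [180.0, -0.0, 154.0]
wrist_force: [1.3, 0.3, -2.7]
opening: 0.0584
grip_force: 65.0
```

Request:
apply_moves(
  moves=[
    [[0.066, 0.077, 0, 0], [0.133, 0.154, 0, 0], [0.2, 0.231, 0, 0], [0.265, 0.308, 0, 0], [0.327, 0.38, 0, 0], [0.38, 0.441, 0, 0], [0.424, 0.492, 0, 0], [0.442, 0.513, 0, 0]],
  ],
)

```text
t: 9.75
tool_pos: [0.3672, 0.2636, 0.1694]
tool_rot: [-180.0, -0.0, 154.1]
wrist_force: [0.3, -0.7, -2.8]
opening: 0.0583
grip_force: 65.1
```

```bash
python3 - <<'E'
from h import *
s=robot.observe();print(s["opening"],s["grip_force"],s["tool_pos"],s["tool_rot"],s["wrist_force"])
plan([.369,.263,.057])
im=robot.grab_frame("wrist");cv2.imwrite("pics/w2.png",im[:,:,::-1])
z=s["tool_pos"][2]
wcol("vase_tall",(320,300),z0=z-.046,im=im)
E
```

```text
0.05831001174127707 65.12623253976926 [0.36719374 0.2635729  0.16942983] [-1.79969357e+02 -3.71232044e-02  1.54136491e+02] [ 0.26869945 -0.73731235 -2.77335546]
t 9.75 tcp [0.3672 0.2636 0.1694] rot [-1.7997e+02 -4.0000e-02  1.5414e+02] ->units [-0.0039  0.0007  0.2249]
vase_tall wrist [0.3663 0.2641] iou 0.968 box [  249   213   139   171 16184]
```

View pics/w2.png

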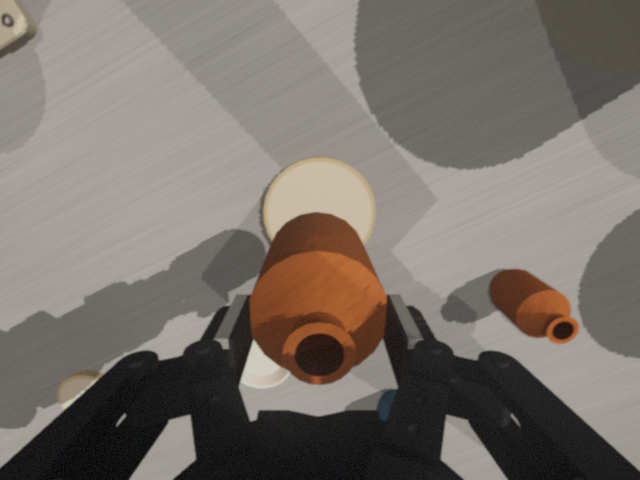

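The wrist view shows the vase upright in the grip, box (249–388, 213–384), above the large cookie, whose edges are at columns 263 and 375 and its top at row 157. I'll check the cookie centre from those points.

```bash
python3 - <<'E'
from h import *
c=robot.camera_info("wrist")
for q in((.369,.263),(.3663,.2641)):
    p=proj(c,np.c_[q[0]+.056*np.cos(A),q[1]+.056*np.sin(A),np.full(40,.01)]); print(q,p.min(0).round(1),p.max(0).round(1))
E
```

```text
(0.369, 0.263) [261.9 159.5] [374.2 268.9]
(0.3663, 0.2641) [261.6 156.3] [374.1 266.4]
```

Request:
apply_moves(
  moves=[
    [[-0.001, 0, 0.02, 0], [-0.001, 0, 0.05, 0], [-0.001, 0, 0.09, 0], [-0.001, 0, 0.13, 0], [-0.001, 0, 0.165, 0], [-0.001, 0, 0.195, 0], [-0.001, 0, 0.21, 0], [-0.001, 0, 0.215, 0]],
  ],
)

```text
t: 10.8
tool_pos: [0.3693, 0.2614, 0.0619]
tool_rot: [-180.0, -0.0, 153.9]
wrist_force: [0.2, 0.3, -3.1]
opening: 0.0588
grip_force: 65.1
```

Request:
apply_moves(
  moves=[
    [[0, 0, 0.002, 0], [0, 0, 0.004, 0], [0, 0, 0.006, 0], [0, 0, 0.007, 0], [0, 0, 0.007, 0]],
  ],
)

```text
t: 11.42
tool_pos: [0.3693, 0.2622, 0.0589]
tool_rot: [180.0, 0.0, 154.0]
wrist_force: [0.5, 0.4, -3.1]
opening: 0.0591
grip_force: 65.1
```

Request:
apply_moves(
  moves=[
    [[0, 0, 0.001, 0], [0, 0, 0.002, 0], [0, 0, 0.003, 0], [0, 0, 0.003, 0]],
  ],
)

```text
t: 11.92
tool_pos: [0.3693, 0.2621, 0.0573]
tool_rot: [-180.0, -0.0, 154.0]
wrist_force: [0.2, 0.5, -2.3]
opening: 0.0592
grip_force: 65.1
```

Request:
apply_moves(
  moves=[
    [[0, 0, 0.001, 0], [0, 0, 0.001, 0]],
  ],
)

```text
t: 12.18
tool_pos: [0.3693, 0.2622, 0.0569]
tool_rot: [180.0, 0.0, 154.0]
wrist_force: [-0.3, 0.2, -2.9]
opening: 0.0585
grip_force: 65.2
```

Request:
apply_moves(
  moves=[
    [[0, 0, 0.001, 0], [0, 0, 0.002, 0], [0, 0, 0.002, 0]],
  ],
)

```text
t: 12.55
tool_pos: [0.3696, 0.2621, 0.0567]
tool_rot: [180.0, 0.1, 154.0]
wrist_force: [-2.8, -2.3, 9.9]
opening: 0.0588
grip_force: 66.5
```

Request:
apply_moves(
  moves=[
    [[0, 0, 0.001, 0], [0, 0, 0.001, 0], [0, 0, 0.001, 0]],
  ],
)

```text
t: 12.92
tool_pos: [0.3697, 0.262, 0.0567]
tool_rot: [180.0, 0.1, 154.0]
wrist_force: [-4.4, -4.4, 15.9]
opening: 0.059
grip_force: 67.1
```

Request:
apply_moves(
  moves=[
    [[0, 0, -0.001, 0], [0, 0, -0.001, 0]],
  ],
)

```text
t: 13.18
tool_pos: [0.3696, 0.2621, 0.0567]
tool_rot: [180.0, 0.1, 154.0]
wrist_force: [-2.3, -2.7, 9.4]
opening: 0.0588
grip_force: 66.5
```

Request:
apply_moves(
  moves=[
    [[0, 0, 0, 0], [0, 0, 0, 0], [0, 0, 0, 0], [0, 0, 0, 0], [0, 0, 0, 0], [0, 0, 0, 0]],
  ],
  claw=1,
)

```text
t: 13.92
tool_pos: [0.3693, 0.2621, 0.0559]
tool_rot: [-180.0, -0.0, 154.0]
wrist_force: [0.7, 0.1, 0.5]
opening: 0.0854
grip_force: 0.0
```

```bash
python3 - <<'E'
from h import *
im=robot.grab_frame("wrist");cv2.imwrite("pics/w3.png",im[:,:,::-1])
wcol("vase_tall",(320,300),z0=.01,im=im)
E
```

```text
vase_tall wrist [0.3685 0.2611] iou 0.977 box [  245   214   141   172 16252]
```

View pics/w3.png

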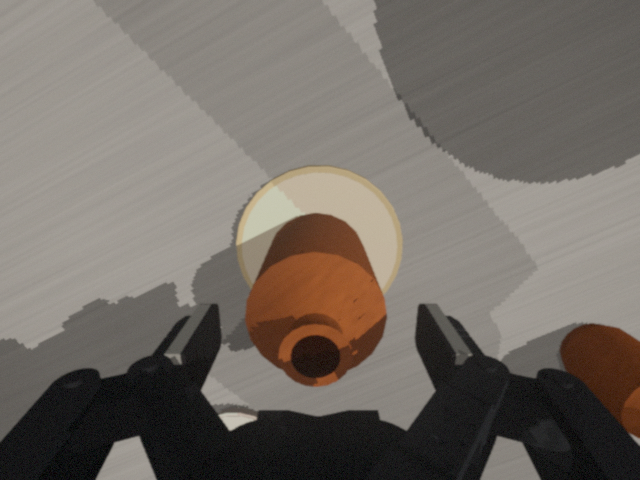

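The tall vase stands centred on the large cookie: its belly is centred at column 316 and the cookie spans 237–402. Next I'll rise and go over the middle vase.

Request:
apply_moves(
  moves=[
    [[0, 0, -0.03, 0], [0, 0, -0.1, 0], [0, 0, -0.18, 0], [0, 0, -0.27, 0], [-0.04, 0.1, -0.29, 0], [-0.08, 0.2, -0.29, 0], [-0.12, 0.31, -0.29, 0], [-0.161, 0.414, -0.29, 0]],
  ],
)

```text
t: 14.98
tool_pos: [0.5336, 0.4143, 0.2008]
tool_rot: [180.0, 0.0, 154.0]
wrist_force: [1.1, 0.8, 0.5]
opening: 0.0855
grip_force: 0.0
```

Request:
apply_moves(
  moves=[
    [[0, 0, 0, 0], [0, 0, 0, 0]],
  ],
)

```text
t: 15.22
tool_pos: [0.532, 0.4127, 0.2002]
tool_rot: [-179.9, -0.0, 154.0]
wrist_force: [-0.8, -0.4, 0.5]
opening: 0.0855
grip_force: 0.0
```

```bash
python3 - <<'E'
from h import *
q=wcol("vase_middle",(320,220),"w4"); plan([*q,.023]); plan([.532,.4135,.023])
E
```

```text
vase_middle wrist [0.5308 0.4132] iou 0.936 box [ 293  186   52   58 2124]
t 15.275 tcp [0.5317 0.4124 0.201 ] rot [-1.7997e+02 -1.0000e-02  1.5400e+02] ->units [0.0023 0.0008 0.356 ]
t 15.275 tcp [0.5317 0.4124 0.201 ] rot [-1.7997e+02 -1.0000e-02  1.5400e+02] ->units [0.0004 0.0024 0.356 ]
```

Request:
apply_moves(
  moves=[
    [[0.001, 0.001, 0.06, 0], [0.001, 0.001, 0.12, 0], [0.001, 0.001, 0.18, 0], [0.001, 0.001, 0.24, 0], [0.001, 0.001, 0.29, 0], [0.001, 0.001, 0.33, 0], [0.001, 0.001, 0.354, 0], [0.001, 0.001, 0.354, 0]],
  ],
)

```text
t: 16.27
tool_pos: [0.5317, 0.4131, 0.0242]
tool_rot: [-180.0, -0.0, 154.0]
wrist_force: [-0.1, 0.3, 0.4]
opening: 0.0853
grip_force: 0.0
```

Request:
apply_moves(
  moves=[
    [[0, 0, 0, 0], [0, 0, 0, 0], [0, 0, 0, 0], [0, 0, 0, 0], [0, 0, 0, 0], [0, 0, 0, 0], [0, 0, 0, 0], [0, 0, 0, 0]],
  ],
  claw=0,
)

```text
t: 17.27
tool_pos: [0.5327, 0.4137, 0.0254]
tool_rot: [179.9, 0.1, 154.0]
wrist_force: [-2.2, -2.8, 7.2]
opening: 0.047
grip_force: 61.2
```

Request:
apply_moves(
  moves=[
    [[0, 0, -0.005, 0], [0, 0, -0.01, 0], [0, 0, -0.015, 0], [0, 0, -0.02, 0], [0, 0, -0.03, 0], [0, 0, -0.04, 0], [0, 0, -0.04, 0], [0, 0, -0.04, 0]],
  ],
)

```text
t: 18.27
tool_pos: [0.5321, 0.4135, 0.0438]
tool_rot: [-180.0, -0.0, 154.0]
wrist_force: [-0.0, -0.9, -0.6]
opening: 0.0472
grip_force: 61.7
```

```bash
python3 - <<'E'
from h import *
s=robot.observe();z=s["tool_pos"][2];print(s["tool_pos"],s["wrist_force"],s["opening"])
im=robot.grab_frame("wrist");cv2.imwrite("pics/w5.png",im[:,:,::-1])
for d in(.02,.024,.028): wcol("vase_middle",(320,300),z0=z-d,im=im)
E
```

```text
[0.53211935 0.4135413  0.04384916] [-0.00160297 -0.89837238 -0.62177756] 0.04724824485626731
vase_middle wrist [0.5277 0.4152] iou 0.899 box [  263   231   111   150 11368]
vase_middle wrist [0.5299 0.4141] iou 0.953 box [  263   231   111   150 11368]
vase_middle wrist [0.5321 0.4131] iou 0.975 box [  263   231   111   150 11368]
```

View pics/w5.png

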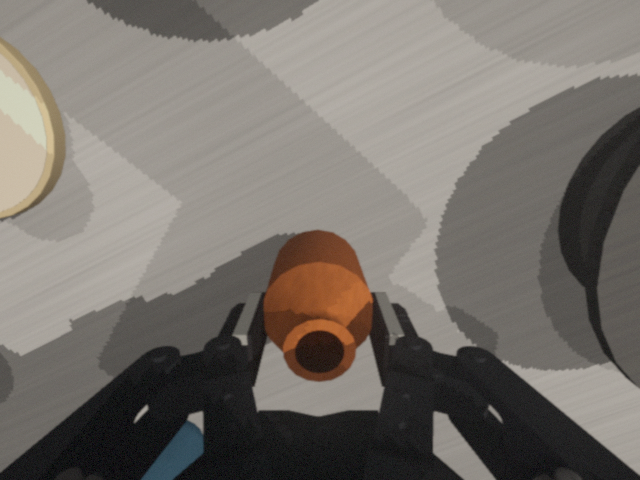

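The middle vase is held straight in the pads, with its belly at columns 263–374. I'll lift it, clear of the tall vase, and carry it to the middle cookie.

Request:
apply_moves(
  moves=[
    [[0, 0, -0.02, 0], [0, 0, -0.06, 0], [0, 0, -0.1, 0], [0, 0, -0.15, 0], [0, 0, -0.19, 0], [0, 0, -0.22, 0], [0, 0, -0.24, 0], [0, 0, -0.24, 0]],
  ],
)

```text
t: 19.32
tool_pos: [0.5324, 0.4137, 0.1644]
tool_rot: [180.0, 0.0, 154.0]
wrist_force: [-0.3, -0.5, -2.5]
opening: 0.0472
grip_force: 61.8
```

Request:
apply_moves(
  moves=[
    [[-0.006, -0.026, 0, 0], [-0.02, -0.082, 0, 0], [-0.04, -0.165, 0, 0], [-0.064, -0.26, 0, 0], [-0.09, -0.365, 0, 0], [-0.116, -0.473, 0, 0], [-0.143, -0.58, 0, 0], [-0.169, -0.688, 0, 0]],
  ],
)

```text
t: 20.32
tool_pos: [0.4557, 0.0654, 0.1633]
tool_rot: [-180.0, -0.0, 154.0]
wrist_force: [1.0, -0.2, -0.1]
opening: 0.047
grip_force: 61.9
```

Request:
apply_moves(
  moves=[
    [[-0.026, -0.107, 0, 0], [-0.053, -0.215, 0, 0], [-0.079, -0.323, 0, 0], [-0.105, -0.428, 0, 0], [-0.129, -0.523, 0, 0], [-0.149, -0.606, 0, 0], [-0.163, -0.662, 0, 0], [-0.169, -0.688, 0, 0]],
  ],
)

```text
t: 21.32
tool_pos: [0.3811, -0.2798, 0.1632]
tool_rot: [180.0, -0.1, 153.9]
wrist_force: [0.5, 0.7, -1.8]
opening: 0.0467
grip_force: 61.9
```

```bash
python3 - <<'E'
from h import *
s=robot.observe();print(s["opening"],s["grip_force"],s["tool_pos"],s["wrist_force"])
im=robot.grab_frame("wrist");cv2.imwrite("pics/w6.png",im[:,:,::-1])
z=s["tool_pos"][2]
wcol("vase_middle",(320,300),z0=z-.0265,im=im)
c=robot.camera_info("wrist")
for q in((.3825,-.279),):
    p=proj(c,np.c_[q[0]+.046*np.cos(A),q[1]+.046*np.sin(A),np.full(40,.01)]); print(q,p.min(0).round(1),p.max(0).round(1))
g=(im.min(2)>140)&(im[...,2]<im[...,0]-8); r=g[120:300,200:440]; ys,xs=np.nonzero(r); print("cookie px",xs.min()+200,xs.max()+200,ys.min()+120)
plan([.3825,-.279,.04])
E
```

```text
0.046742332023533915 61.94190309382975 [ 0.38114557 -0.27980147  0.16318071] [ 0.47619371  0.74661662 -1.80891262]
vase_middle wrist [ 0.3808 -0.2806] iou 0.977 box [  263   231   110   150 11191]
(0.3825, -0.279) [273.2 169.2] [367.2 260.7]
cookie px 200 439 120
t 21.375 tcp [ 0.3814 -0.2805  0.1633] rot [-1.7999e+02 -5.0000e-02  1.5389e+02] ->units [-0.0009  0.0037  0.2465]
```

View pics/w6.png

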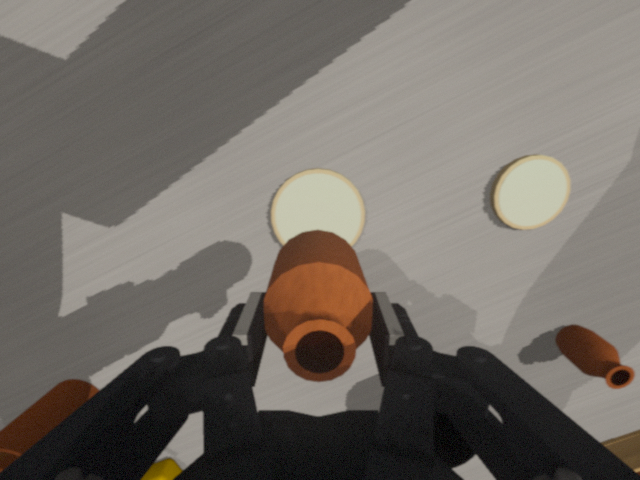

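The cookie spans columns 271–365 with its top at row 169, and the vase is centred at column 318. They are aligned, so I'll go straight down.

Request:
apply_moves(
  moves=[
    [[0, 0, 0.02, 0], [0, 0, 0.06, 0], [0, 0, 0.11, 0], [0, 0, 0.155, 0], [0, 0, 0.195, 0], [0, 0, 0.225, 0], [0, 0, 0.24, 0], [0, 0, 0.245, 0]],
  ],
)

```text
t: 22.38
tool_pos: [0.3825, -0.278, 0.0411]
tool_rot: [180.0, -0.0, 154.1]
wrist_force: [0.3, -0.6, -1.0]
opening: 0.0468
grip_force: 62.0
```

Request:
apply_moves(
  moves=[
    [[0, 0, 0.002, 0], [0, 0, 0.004, 0], [0, 0, 0.005, 0], [0, 0, 0.006, 0], [0, 0, 0.006, 0]],
  ],
)

```text
t: 23.0
tool_pos: [0.3824, -0.2789, 0.0384]
tool_rot: [180.0, 0.0, 154.0]
wrist_force: [-0.6, 0.0, -1.6]
opening: 0.047
grip_force: 62.0
```

Request:
apply_moves(
  moves=[
    [[0, 0, 0.001, 0], [0, 0, 0.002, 0], [0, 0, 0.003, 0], [0, 0, 0.003, 0]],
  ],
)

```text
t: 23.5
tool_pos: [0.3824, -0.2789, 0.0368]
tool_rot: [-180.0, -0.0, 154.0]
wrist_force: [0.4, -0.3, -1.4]
opening: 0.047
grip_force: 62.0
```

Request:
apply_moves(
  moves=[
    [[0, 0, 0.001, 0], [0, 0, 0.002, 0], [0, 0, 0.002, 0]],
  ],
)

```text
t: 23.88
tool_pos: [0.3824, -0.2789, 0.0359]
tool_rot: [180.0, -0.0, 154.0]
wrist_force: [0.6, 0.2, -2.7]
opening: 0.0472
grip_force: 62.0
```

Request:
apply_moves(
  moves=[
    [[0, 0, 0.001, 0], [0, 0, 0.001, 0], [0, 0, 0.001, 0]],
  ],
)

```text
t: 24.25
tool_pos: [0.3825, -0.2789, 0.0355]
tool_rot: [-180.0, 0.0, 154.0]
wrist_force: [-0.1, 0.3, -0.3]
opening: 0.0473
grip_force: 62.1
```

Request:
apply_moves(
  moves=[
    [[0, 0, 0.001, 0], [0, 0, 0.001, 0], [0, 0, 0.001, 0]],
  ],
)

```text
t: 24.62
tool_pos: [0.3827, -0.2791, 0.0354]
tool_rot: [-180.0, 0.1, 154.0]
wrist_force: [-0.9, -0.1, 6.1]
opening: 0.0472
grip_force: 62.7
```

Contact at about 6 N, so I'll release.

Request:
apply_moves(
  moves=[
    [[0, 0, 0, 0], [0, 0, 0, 0], [0, 0, 0, 0], [0, 0, 0, 0], [0, 0, 0, 0], [0, 0, 0, 0], [0, 0, 0, 0]],
  ],
  claw=1,
)

```text
t: 25.5
tool_pos: [0.3824, -0.2789, 0.0349]
tool_rot: [180.0, -0.0, 154.0]
wrist_force: [-0.3, -0.0, -0.2]
opening: 0.0852
grip_force: 0.0
```

```bash
python3 - <<'E'
from h import *
wcol("vase_middle",(320,300),"w7",z0=.01)
plan([.6365,-.086,.19])
E
```

```text
vase_middle wrist [ 0.381  -0.2796] iou 0.971 box [  260   232   112   151 11443]
t 25.55 tcp [ 0.3824 -0.2789  0.0349] rot [-180.    0.  154.] ->units [-0.2875  0.5695 -0.3102]
```

Request:
apply_moves(
  moves=[
    [[0, 0, -0.03, 0], [0, 0, -0.1, 0], [0, 0, -0.2, 0], [0, 0, -0.29, 0], [-0.03, 0.06, -0.31, 0], [-0.08, 0.16, -0.31, 0], [-0.13, 0.26, -0.31, 0], [-0.18, 0.36, -0.31, 0]],
  ],
)

```text
t: 26.55
tool_pos: [0.5435, -0.1554, 0.19]
tool_rot: [-180.0, 0.0, 154.0]
wrist_force: [-0.1, -0.8, 0.4]
opening: 0.0852
grip_force: 0.0
```

Request:
apply_moves(
  moves=[
    [[-0.05, 0.1, 0, 0], [-0.09, 0.17, 0, 0], [-0.107, 0.209, 0, 0], [-0.107, 0.209, 0, 0], [-0.107, 0.209, 0, 0]],
  ],
)

```text
t: 27.18
tool_pos: [0.6356, -0.0864, 0.1897]
tool_rot: [-180.0, -0.0, 154.0]
wrist_force: [0.2, -1.0, 0.6]
opening: 0.0855
grip_force: 0.0
```

```bash
python3 - <<'E'
from h import *
q=wcol("vase_short",(320,220),"w8"); plan([*q,.008]); plan([.6365,-.086,.008])
E
```

```text
vase_short wrist [ 0.635  -0.0855] iou 0.91 box [ 300  193   39   44 1127]
t 27.225 tcp [ 0.6355 -0.0866  0.19  ] rot [-1.7999e+02 -1.0000e-02  1.5397e+02] ->units [0.0018 0.0016 0.3639]
t 27.225 tcp [ 0.6355 -0.0866  0.19  ] rot [-1.7999e+02 -1.0000e-02  1.5397e+02] ->units [-0.0013  0.0021  0.3639]
```

Request:
apply_moves(
  moves=[
    [[0, 0.002, 0.06, 0], [0, 0.002, 0.12, 0], [0, 0.002, 0.18, 0], [0, 0.002, 0.24, 0], [0, 0.002, 0.29, 0], [0, 0.002, 0.33, 0], [0, 0.002, 0.355, 0], [0, 0.002, 0.365, 0]],
  ],
)

```text
t: 28.22
tool_pos: [0.6362, -0.0857, 0.0072]
tool_rot: [-180.0, -0.0, 154.0]
wrist_force: [-0.3, -0.1, 0.5]
opening: 0.0855
grip_force: 0.0
```

Request:
apply_moves(
  moves=[
    [[0, 0, 0, 0], [0, 0, 0, 0], [0, 0, 0, 0], [0, 0, 0, 0], [0, 0, 0, 0], [0, 0, 0, 0], [0, 0, 0, 0], [0, 0, 0, 0]],
  ],
  claw=0,
)

```text
t: 29.22
tool_pos: [0.6371, -0.0854, 0.0086]
tool_rot: [180.0, 0.1, 154.0]
wrist_force: [-1.3, 0.3, 5.3]
opening: 0.037
grip_force: 59.4
```

Request:
apply_moves(
  moves=[
    [[0, 0, -0.005, 0], [0, 0, -0.01, 0], [0, 0, -0.015, 0], [0, 0, -0.02, 0], [0, 0, -0.03, 0], [0, 0, -0.04, 0], [0, 0, -0.04, 0], [0, 0, -0.04, 0]],
  ],
)

```text
t: 30.22
tool_pos: [0.6365, -0.0852, 0.0274]
tool_rot: [-180.0, -0.0, 154.0]
wrist_force: [-0.4, -0.7, -1.9]
opening: 0.0363
grip_force: 60.1
```

```bash
python3 - <<'E'
from h import *
s=robot.observe();z=s["tool_pos"][2];print(s["tool_pos"],s["wrist_force"],s["opening"])
im=robot.grab_frame("wrist");cv2.imwrite("pics/w9.png",im[:,:,::-1])
for d in(.007,.01,.013): wcol("vase_short",(320,320),z0=z-d,im=im)
plan([.452,-.0855,.14])
E
```

```text
[ 0.63654916 -0.08517315  0.0273648 ] [-0.4029694  -0.70594555 -1.86322181] 0.03634187305744553
vase_short wrist [ 0.6469 -0.088 ] iou 0.01 box [319 326   9  15  82]
vase_short wrist [ 0.6489 -0.0889] iou 0.01 box [319 326   9  15  82]
vase_short wrist [ 0.6508 -0.0897] iou 0.01 box [319 326   9  15  82]
t 30.275 tcp [ 0.6365 -0.0852  0.0273] rot [-1.80e+02 -1.00e-02  1.54e+02] ->units [ 0.3314 -0.1624 -0.2254]
```

View pics/w9.png

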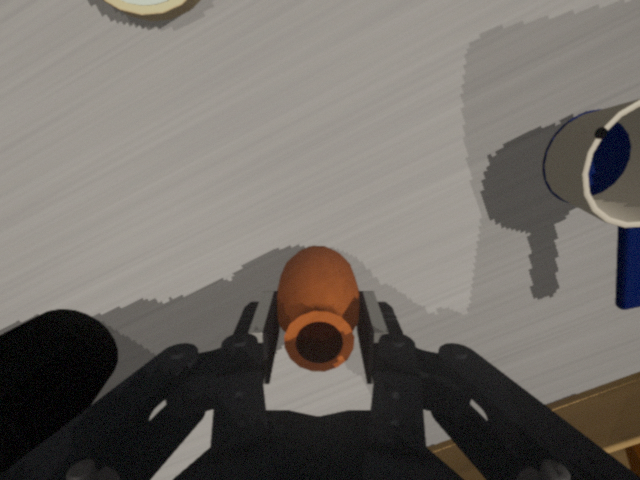

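The short vase is gripped straight, with its lip at (319,340). I'll lift it and carry it to the small cookie.

Request:
apply_moves(
  moves=[
    [[0, 0, -0.02, 0], [0, 0, -0.07, 0], [0, 0, -0.12, 0], [0, 0, -0.17, 0], [0, 0, -0.2, 0], [0, 0, -0.22, 0], [0, 0, -0.225, 0], [0, 0, -0.225, 0]],
  ],
)

```text
t: 31.28
tool_pos: [0.6363, -0.0851, 0.1393]
tool_rot: [-180.0, -0.1, 154.0]
wrist_force: [-0.3, 1.0, -0.8]
opening: 0.0367
grip_force: 60.2
```

Request:
apply_moves(
  moves=[
    [[0.02, -0.01, 0, 0], [0.06, -0.03, 0, 0], [0.12, -0.06, 0, 0], [0.18, -0.09, 0, 0], [0.24, -0.12, 0, 0], [0.29, -0.143, 0, 0], [0.32, -0.157, 0, 0], [0.331, -0.163, 0, 0]],
  ],
)

```text
t: 32.28
tool_pos: [0.4514, -0.0859, 0.14]
tool_rot: [180.0, 0.0, 154.0]
wrist_force: [-0.2, -0.2, -1.2]
opening: 0.0365
grip_force: 60.2
```

Request:
apply_moves(
  moves=[
    [[0, 0, 0, 0], [0, 0, 0, 0]],
  ],
)

```text
t: 32.52
tool_pos: [0.4528, -0.086, 0.1398]
tool_rot: [180.0, 0.0, 154.0]
wrist_force: [-0.4, 0.6, -1.2]
opening: 0.0367
grip_force: 60.2
```

```bash
python3 - <<'E'
from h import *
s=robot.observe();print(s["opening"],s["tool_pos"],s["wrist_force"])
im=robot.grab_frame("wrist");cv2.imwrite("pics/w10.png",im[:,:,::-1])
c=robot.camera_info("wrist");q=(.452,-.0855)
p=proj(c,np.c_[q[0]+.036*np.cos(A),q[1]+.036*np.sin(A),np.full(40,.01)]); print(q,p.min(0).round(1),p.max(0).round(1))
plan([.452,-.0855,.022])
E
```

```text
0.03669943895284076 [ 0.45280317 -0.08603602  0.13975582] [-0.40936838  0.59720822 -1.15184205]
(0.452, -0.0855) [278.9 181.9] [357.9 258.5]
t 32.575 tcp [ 0.4528 -0.086   0.1397] rot [180.    -0.   154.01] ->units [1.800e-03 2.000e-04 2.354e-01]
```

View pics/w10.png

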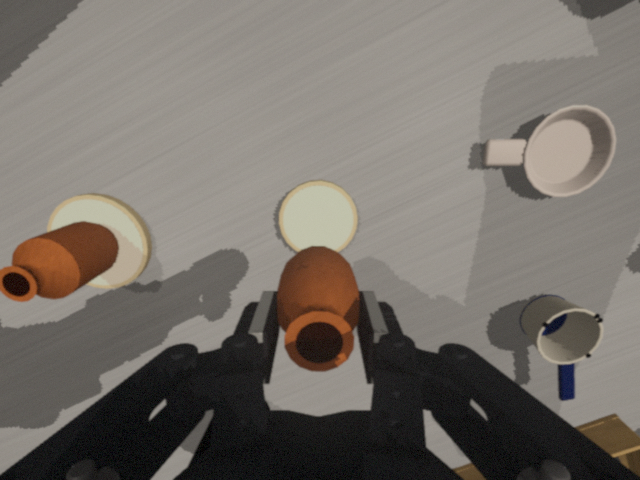

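The small cookie spans columns 279–358 with its top at row 181, as predicted, and the middle vase still stands on its cookie at left. I'll lower the short vase.

Request:
apply_moves(
  moves=[
    [[0.001, 0, 0.02, 0], [0.001, 0, 0.06, 0], [0.001, 0, 0.11, 0], [0.001, 0, 0.155, 0], [0.001, 0, 0.19, 0], [0.001, 0, 0.215, 0], [0.001, 0, 0.228, 0], [0.001, 0, 0.23, 0]],
  ],
)

```text
t: 33.58
tool_pos: [0.4517, -0.0857, 0.0247]
tool_rot: [-180.0, -0.0, 154.0]
wrist_force: [0.3, 1.0, -1.1]
opening: 0.0362
grip_force: 60.2
```

Request:
apply_moves(
  moves=[
    [[0, 0, 0.002, 0], [0, 0, 0.004, 0], [0, 0, 0.006, 0], [0, 0, 0.007, 0], [0, 0, 0.007, 0]],
  ],
)

```text
t: 34.2
tool_pos: [0.4516, -0.0857, 0.0214]
tool_rot: [180.0, -0.0, 154.0]
wrist_force: [0.5, 0.1, -1.2]
opening: 0.0362
grip_force: 60.2
```

Request:
apply_moves(
  moves=[
    [[0, 0, 0.001, 0], [0, 0, 0.002, 0], [0, 0, 0.002, 0]],
  ],
)

```text
t: 34.58
tool_pos: [0.4516, -0.0857, 0.0203]
tool_rot: [-180.0, -0.0, 154.0]
wrist_force: [1.0, 0.5, -0.3]
opening: 0.0365
grip_force: 60.2
```

Request:
apply_moves(
  moves=[
    [[0, 0, 0.001, 0], [0, 0, 0.002, 0], [0, 0, 0.002, 0]],
  ],
)

```text
t: 34.95
tool_pos: [0.4516, -0.0856, 0.0193]
tool_rot: [-180.0, -0.0, 154.0]
wrist_force: [-0.5, -0.9, -0.3]
opening: 0.0363
grip_force: 60.2
```

Request:
apply_moves(
  moves=[
    [[0, 0, 0.001, 0], [0, 0, 0.001, 0], [0, 0, 0.001, 0]],
  ],
)

```text
t: 35.33
tool_pos: [0.4517, -0.0857, 0.0189]
tool_rot: [-180.0, 0.0, 154.0]
wrist_force: [0.7, 0.1, -1.6]
opening: 0.0366
grip_force: 60.2
```

Request:
apply_moves(
  moves=[
    [[0, 0, 0.001, 0], [0, 0, 0.001, 0], [0, 0, 0.001, 0]],
  ],
)

```text
t: 35.7
tool_pos: [0.4518, -0.0857, 0.0186]
tool_rot: [-180.0, 0.0, 154.0]
wrist_force: [0.0, 0.5, 2.6]
opening: 0.0365
grip_force: 60.7
```

Request:
apply_moves(
  moves=[
    [[0, 0, 0.001, 0], [0, 0, 0.001, 0]],
  ],
)

```text
t: 35.95
tool_pos: [0.4519, -0.0859, 0.0185]
tool_rot: [-180.0, 0.1, 154.0]
wrist_force: [-2.1, 0.0, 10.1]
opening: 0.0367
grip_force: 61.4
```

Request:
apply_moves(
  moves=[
    [[0, 0, 0, 0], [0, 0, 0, 0], [0, 0, 0, 0], [0, 0, 0, 0], [0, 0, 0, 0], [0, 0, 0, 0], [0, 0, 0, 0], [0, 0, 0, 0]],
  ],
  claw=1,
)

```text
t: 36.95
tool_pos: [0.4517, -0.0857, 0.0179]
tool_rot: [-180.0, -0.0, 154.0]
wrist_force: [-0.3, 0.6, -0.2]
opening: 0.0853
grip_force: 0.0
```

Request:
apply_moves(
  moves=[
    [[0, 0, -0.02, 0], [0, 0, -0.06, 0], [0, 0, -0.12, 0], [0, 0, -0.2, 0], [0, 0, -0.29, 0], [0, 0, -0.38, 0], [0, 0, -0.42, 0], [0, 0, -0.42, 0]],
  ],
)

```text
t: 37.95
tool_pos: [0.4522, -0.0859, 0.2296]
tool_rot: [180.0, 0.2, 154.0]
wrist_force: [0.0, 0.5, -1.6]
opening: 0.0854
grip_force: 0.0
```

```bash
python3 - <<'E'
from h import *
im=robot.grab_frame("scene");cv2.imwrite("pics/end.png",im[:,:,::-1])
t=robot.grab_frame("top");cv2.imwrite("pics/endtop.png",t[:,:,::-1])
wcol("vase_short",(320,215),z0=.01)
wcol("vase_tall",(186,310),z0=.01,cam="top",im=t);wcol("vase_middle",(457,310),z0=.01,cam="top",im=t)
E
```

```text
vase_short wrist [ 0.4501 -0.0859] iou 0.891 box [300 189  36  40 939]
vase_tall top [0.3702 0.261 ] iou 0.908 box [ 159  309   41   34 1022]
vase_middle top [ 0.4619 -0.6356] iou 0.71 box [611 263  29  36 753]
```

View pics/end.png

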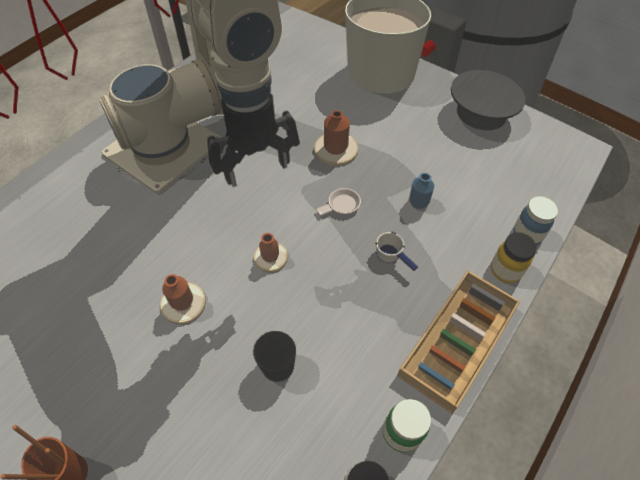

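View pics/endtop.png

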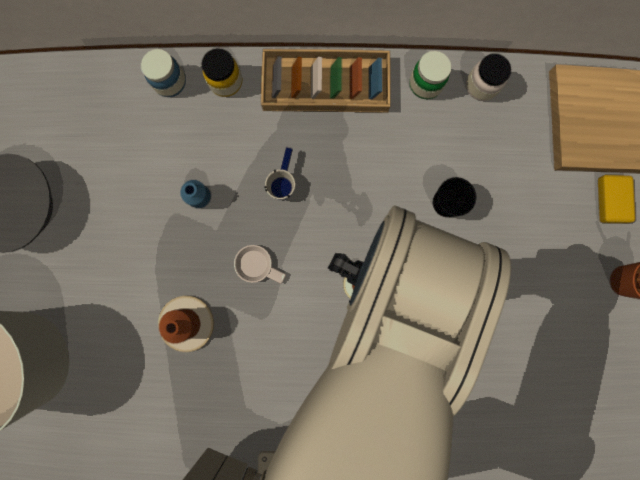

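All three vases stand upright on their cookies: tall at (337,133), middle at (178,293) and short at (268,248) in the scene view. The glazed vase, cup, spoon rest and scoop sit at the same pixels as at the start, and the gripper is clear.

```bash
python3 -c "
from station import robot
print(robot.hand_in())"
```

```text
the job is handed in; nothing more can be done
None
```

The three vases stand upright near the centres of their matching cookies, placed tallest first, then middle, then shortest; nothing else was moved, and I handed the job in at about 38 s (no verdict was returned).

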